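# Load a dental cast in the curing station and start the cycle

## Robot

A 6-joint arm with a two-finger parallel gripper is mounted at the origin on the work surface. World frame = base frame: x ahead of the robot, y to its left, z up, the work surface at z = 0. Lengths are in m, angles in degrees, forces in N, time in s.
With the tool pointing down it reaches from about 0.325 to 0.775 m from the base axis. Payload 5.5 kg.
Tool frame: the origin (TCP) lies at the centre of the arm's flange, where the gripper is bolted on; the fingertips stand 182 mm ahead of it and the grasp point (between the pads) lies 163 mm ahead of it; z points along the fingers, y is the direction in which the jaws open and shut (so a half turn about z gives the same grasp; the last joint's range is limited). The gripper opens to 88 mm and grips with 3 to 60 N. Pads are 20 mm wide; open, the fingers measure 115 mm over their backs; the gripper's body (75 mm by 178 mm) begins 61 mm behind the grasp point.
Start: joints at [67.34, 5.22, 70.514, -0, 104.267, -3.249], TCP at [0.199, 0.566, 0.405] pointing down, gripper open.
Joint ranges: [-164.24, 164.24], [-49.07, 125.15], [9.68, 141.18], [-86.29, 266.29], [3.28, 154.24], [-151.56, 151.56]. Speed limits (degrees/s): [147.25, 147.25, 172.46, 180, 180, 180].

## Interface

Orientations are given as [roll, pitch, yaw] about the fixed x, y, z axes, in that order (R = Rz(yaw) Ry(pitch) Rx(roll)).
In Python, from station import r gives the robot as it stands. The module is installed in compiled form; this text tells all that it offers. Calls block until the motion is done:
- r.reach(position, orientation): joint-space move of the TCP to a pose.
- r.servo_line(position, rotation=None, speed=0.15): straight line of the TCP; rotation=None keeps the orientation; speed is the mean speed in m/s.
- r.move_joints(angles): joint-space move.
- r.let_go() and r.grab(squeeze=None): open the fingers fully, or close them until they stop; squeeze is the grip in N (None keeps the last).
- r.wait(seconds).
- r.inverse_kinematics(position, orientation): joint angles nearest the present ones, or None.
- r.sense(): the state.
- r.snapshot(name): name is "scene" or "top" or "wrist"; returns a dict with "frame" (384x512x3 uint8, red, green, blue), "fx", "fy", "cx", "cy" (pixels), "dist_coeffs" ([k1, k2, p1, p2, k3] as OpenCV has them; the pictures are not rectified), "R" (3x3) and "t" (3): a world point X has camera coordinates R X + t. Camera axes: x right, y down, z forward; pixel columns grow to the right and rows downward; lengths in m; the calibration is good to about 2 mm. A picture is of the moment at which its call begins. There is no depth.
A pose or a line that the arm cannot do raises r.IKError and nothing moves.
- r.hand_in(): hands the job in, once; it reports no verdict.
The state is a dict: "clock": time; "joints": joint angles; "joint_vel": joint speeds; "joint_torque": joint torques, N m; "tcp_pos": TCP position; "orientation": TCP orientation; "contact_force": force on the tool from outside, world axes, zero at the start; "torque": the same for the moment, N m; "opening": finger opening in m.
Only numpy, scipy, OpenCV 4.12 (cv2) and the standard library are available. Lean on these libraries where they do the work, as an engineer would, in place of code of your own. Each camera call takes 0.05 s, during which the arm holds its last target.

## Task

Set the sand-coloured dental cast down, without dropping it, in the blue-rimmed nest of the white curing station, teeth up and front teeth towards the station's front (the robot's side). Then swing the keeper bar shut over it until it clicks past its detent, and only then start the cycle: twist the red knob on the sloping panel clockwise right to its stop, and let it spring back. Do not disturb the other things on the bench.

Things in the scene. Friction and masses are not known exactly. Their poses are not given: they have to be found in the camera images.
- unit: White curing station, fixed; origin under its centre, on the bench; front faces its -x (the robot), y to its left. Base 170 (x) x 310 (y) x 30 mm high. Left half: nest, keeper bar. Right half (y -152 to -28 mm): console 106 mm high at the rear, with a blue panel sloping up to the rear at 30 degrees (0.52 rad), which carries the knob; an amber shield hangs above it.
- shield (a point): Middle of the front edge, underside, of the amber shield over the console, 218 mm above the bench (station x 2, y -90 mm); axes as the station's. The shield is level, 125 mm wide (y), 5 mm thick, runs 83 mm back from here (+x) on two thin rear posts. It blocks the knob from straight above: reach in from the front, tool tilted along the knob's axis.
- nest (a point): Centre of the nest's floor, 34 mm above the bench (station x -20, y 55 mm); axes as the station's. Nest 54 (x) x 64 (y) mm inside; its blue lip, 4 mm thick, stands 5 mm above the floor. The cast belongs here, its x along the station's x, with 4 mm of play each side.
- cast_center (a point): Centre of the loose sand-coloured dental cast, 15 mm above its underside. Block 46 mm deep (its x), 56 mm wide (y), 19 mm high, with a horseshoe of teeth on top: 30 mm high over all; about 130 g. Its x points from the front teeth to the heel (open end of the horseshoe), z up. It stands on the bench. Grip it across the 46 mm, by front and heel face.
- cast_front (a point): Middle of the cast's front face (the side of the front teeth), 23 mm in front of cast_center.
- keeper (a joint): Keeper bar angle, rad: 0 shut (hard stop), up to 1.9 open; starts 1.1 to 1.7; light friction (0.02 N m) holds it where left. Opens counter-clockwise seen from above: shut it lies along the station's +y from its hinge, over the nest; open it points to the front (-x). A sprung roller is met at about 0.14 rad and takes 1.5 to 4 N at the peg to pass; below 0.06 rad it has clicked home and stays.
- keeper_hinge (a point): On the keeper's vertical hinge axis, at mid-thickness of the bar, 72 mm above the bench (station x -20, y 0 mm), on a post 10 mm in radius. The bar is 14 mm wide, 8 mm thick, reaches 124 mm from the axis; its underside is 68 mm above the bench, 4 mm above a seated cast.
- receiver (a point): Top centre of the small receiver block with the sprung detent roller, beside the nest (station x -28, y 105 mm); block 24 x 16 mm, 50 mm above the bench, roller top at 63 mm.
- keeper_peg (a point): On the axis of the upright red round peg (14 mm diameter) at the keeper's free end, 120 mm from the hinge axis, 99 mm above the bench. The peg rises from the bar's top (76 mm above the bench) to 118 mm. Pinch it from above, or push it.
- knob (a joint): Angle of the red knob in rad: 0 at rest, grows clockwise as seen facing the panel, to a hard stop at 1.2. A spring drives it back to 0 when let go: 0.05 N m at rest, 0.15 N m at the stop.
- knob_grip (a point): On the knob's axis, 26 mm out from the panel, the height to grip. z is the axis, out of the panel: up and to the front, 30 degrees from vertical; x runs along the bar grip and turns with it. Bar 42 mm long (x), 11 mm thick (y), from 9 to 39 mm out from the panel, on a 46 mm disc. At rest its x end points 0.6 rad counter-clockwise of straight up the slope, at the stop 0.6 rad clockwise.
- jar: Bystander: reddish-brown closed jar with white cap, 56 mm diameter, 45 mm high, origin under its centre. It, the bowl and the cast change places.
- bowl: Bystander: green mixing bowl, 68 mm diameter, 42 mm high, origin under its centre.
- can: Bystander: metal can with a paper label, 50 mm diameter, 70 mm high, standing to the left of the station; origin under its centre.
- spatula: Bystander: spatula 170 mm long, lying on the bench in front of the station, under the open keeper's end; its x along its length, less than 35 mm high.
- flask: Bystander: amber bottle with blue cap, 48 mm diameter, 120 mm high, behind the station; origin under its centre.
- brush: Bystander: brush 160 mm long, lying on the bench at the front left.
Things that resemble listed ones, but are neither listed nor needed, are in the scene too. Of the things that look like the part that bears cast_center, the largest one is meant.

How it is judged (in metres and radians):
On the way, in this order (a step that is already met when the one before it is completed fails the run):
1. the cast sits in the nest, let go, the keeper bar still open (horizontal distance between cast_center and nest below 0.009 m and z of cast_center in the frame of nest below 0.018 m and angle between cast_center's own z axis and vertical below 0.08 rad and x of cast_front in the frame of nest below -0.012 m and contact force between the fingers and cast below 0.1 N and value of joint keeper above 0.3 rad), for 0.2 s.
2. the keeper bar is shut behind its detent over the seated cast (horizontal distance between cast_center and nest below 0.009 m and z of cast_center in the frame of nest below 0.018 m and angle between cast_center's own z axis and vertical below 0.08 rad and x of cast_front in the frame of nest below -0.012 m and value of joint keeper below 0.06 rad), for 0.2 s.
3. the knob is at its stop (past 1.1 rad) with the keeper shut and the cast seated (all of step 2 and value of joint knob above 1.1 rad), for 0.05 s.
At the end, for the whole second after the job is handed in: The cast rests in the nest (within 9 mm of its centre, flat on its floor, teeth up, front teeth to the front), the keeper bar is shut behind its detent (under 0.06 rad), and the knob, having been at its stop, is back at rest (under 0.1 rad) (all of step 2 and value of joint knob below 0.1 rad and linear speed of cast below 0.02 m/s); the robot touches nothing.
It fails at once if the knob is turned (past 0.5 rad) before the keeper is shut (value of joint knob above 0.5 rad and value of joint keeper above 0.1 rad).
It fails at once if the cast is dropped (falls freely faster than 0.45 m/s, about 10 mm) (linear speed of cast above 0.45 m/s and contact force between the fingers and cast below 0.05 N).
It fails at once if a bystander is moved more than 40 mm (distance of any of jar, bowl, can, spatula, flask, brush from where it was at the start of the episode above 0.04 m).
It also fails if it takes over 64 s, if anything falls off the work surface, if the arm or the gripper's body presses on something with over 40 N, if the wrist force passes 120 N, or if a joint passes its speed limit or range.

## Working session

There is one attempt and no reset: what is moved stays moved. The work goes in short steps, each a Python script; the robot and the scene stay as the last script left them, time stands still between calls to the robot, and variables do not carry over. Pictures are saved under pics/ and viewed, and the job is handed in when it is done.

```bash
mkdir -p pics
python3 - <<'E'
from station import r
import cv2,pickle
for n in ["scene","top","wrist"]:
    s=r.snapshot(n); pickle.dump(s,open(f"{n}0.pkl","wb"))
    print(n,s["fx"],s["cx"],s["cy"],s["dist_coeffs"],s["R"],s["t"])
    cv2.imwrite(f"pics/{n}0.png",cv2.resize(s["frame"][:,:,::-1],None,fx=1.5,fy=1.5,interpolation=cv2.INTER_CUBIC))
print(r.sense())
E
```

```text
scene 426.5513590111095 252.36441559682996 194.49856608375316 [-0.15590827  0.          0.          0.          0.        ] [[ 0.54016971  0.84137975 -0.01722782]
 [ 0.56727382 -0.37916122 -0.73105211]
 [-0.62162456  0.38511931 -0.68210411]] [-0.27123968 -0.24245092  1.6572267 ]
top 368.201350435805 252.56587469063 197.60188344623117 [0.03899275 0.         0.         0.         0.        ] [[-0.0193559  -0.99980762  0.00317502]
 [-0.99337641  0.01887145 -0.11334539]
 [ 0.11326367 -0.00534789 -0.99355057]] [-0.03039756  0.60653771  1.16535514]
wrist 308.70934658464625 255.93880094263523 192.2837296525271 [-0.01309054  0.          0.          0.          0.        ] [[ 0.33281085  0.94299275 -0.0012729 ]
 [ 0.90678055 -0.31965939  0.27489436]
 [ 0.25881649 -0.09264206 -0.96147359]] [-0.59949341 -0.03363831  0.39074362]
{'clock': 0.15, 'joints': array([ 6.73415535e+01,  5.25286783e+00,  7.05646593e+01,  9.93468015e-04,
        1.04265606e+02, -3.25003103e+00]), 'joint_vel': array([ 0.05971111, -0.19019396, -0.30561254,  0.09627674,  0.00577967,
       -0.07218739]), 'joint_torque': array([ 1.37609939e-03, -4.47047067e+01, -4.06904662e+01,  6.98291464e-02,
        2.74389895e-02, -9.53696122e-05]), 'tcp_pos': array([0.19941236, 0.56594809, 0.4037834 ]), 'orientation': array([-1.79917055e+02, -5.67475722e-03,  1.60591824e+02]), 'contact_force': array([ 0.02744452, -0.43158038,  0.68076887]), 'torque': array([0.00287562, 0.00736062, 0.02900404]), 'opening': 0.0878017551702053}
```

View pics/scene0.png

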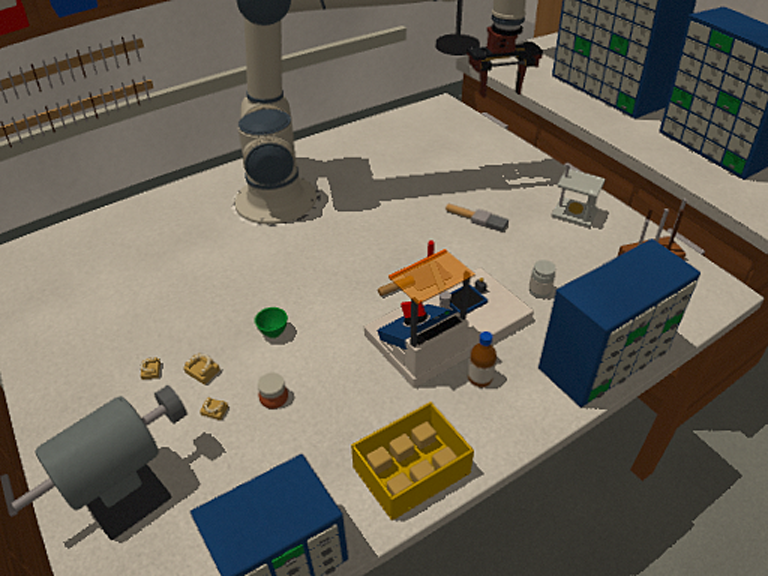

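View pics/top0.png

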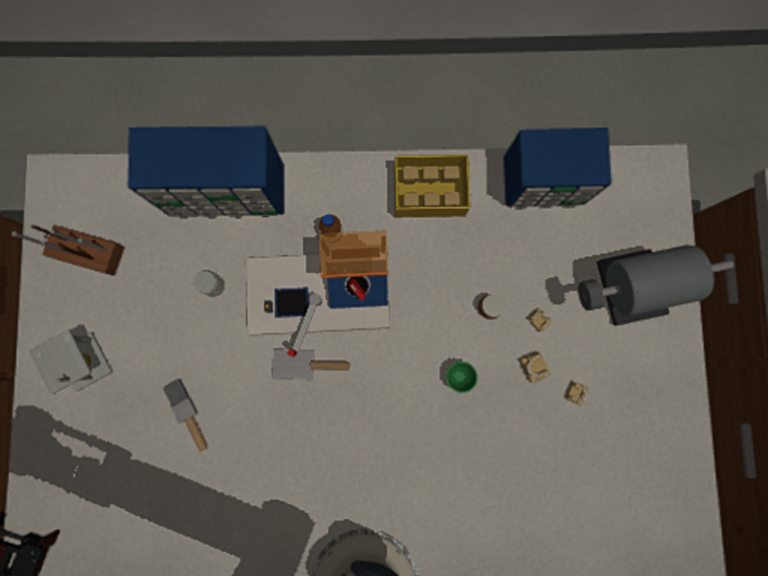

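View pics/wrist0.png

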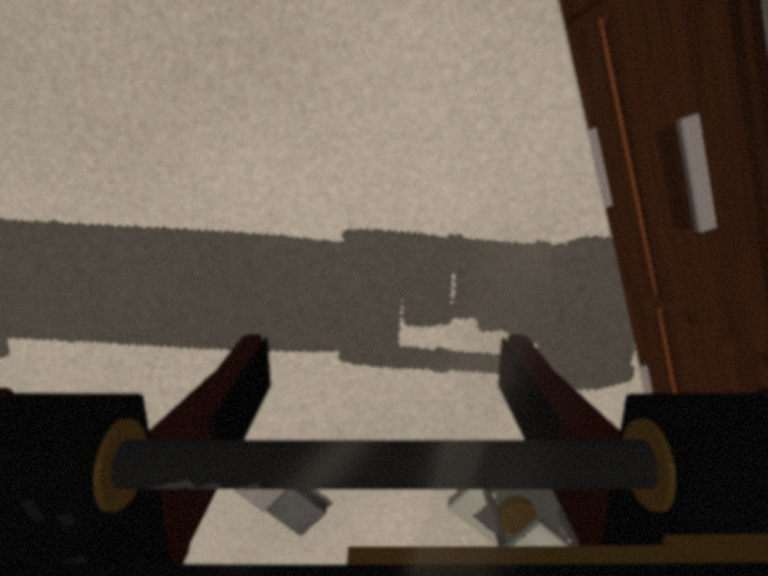

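Candidates in top0 (1.5x pixels): casts at (535,367), (540,320) and (577,393), plus cream blocks in the yellow tray at about (432,185). The largest is (535,367). I'll check it in a close crop.

```bash
cat > h.py <<'E'
import numpy as np,cv2,pickle
from scipy.spatial.transform import Rotation as Ro
def crop(s,name,u0,v0,u1,v1,k):
    im=s["frame"][v0:v1,u0:u1,::-1]
    im=cv2.resize(im,None,fx=k,fy=k,interpolation=cv2.INTER_CUBIC)
    cv2.imwrite(f"pics/{name}.png",im)
def KD(s): return np.array([[s["fx"],0,s["cx"]],[0,s["fy"],s["cy"]],[0,0,1.]]),np.array(s["dist_coeffs"])
def ray(s,px):
    K,D=KD(s); p=cv2.undistortPoints(np.array([[px]],float),K,D)[0,0]
    R=np.array(s["R"]);t=np.array(s["t"])
    return -R.T@t, R.T@np.array([p[0],p[1],1.])
def atz(s,px,z):
    o,d=ray(s,px); return o+d*(z-o[2])/d[2]
def proj(s,X):
    K,D=KD(s); rv,_=cv2.Rodrigues(np.array(s["R"]))
    return cv2.projectPoints(np.atleast_2d(np.array(X,float)),rv,np.array(s["t"],float),K,D)[0][:,0]
E
python3 - <<'E'
from h import *
s=pickle.load(open("top0.pkl","rb"))
crop(s,"c1",310,190,410,290,8-1)
crop(s,"c2",155,145,270,250,6)
c=pickle.load(open("scene0.pkl","rb"))
crop(c,"c3",70,195,240,290,4)
for p in [(535,367),(540,320),(577,393),(488,305),(461,377)]: print(atz(s,np.array(p)/1.5,0.025))
for p in [(247,333),(389,327),(247,257)]: print(atz(s,np.array(p)/1.5,0.03))
E
```

```text
[ 0.44763344 -0.37515983  0.025     ]
[ 0.54865227 -0.39135666  0.025     ]
[ 0.3911989  -0.46134969  0.025     ]
[ 0.58350711 -0.28005924  0.025     ]
[ 0.42907844 -0.2154108   0.025     ]
[0.5323011  0.24393014 0.03      ]
[ 0.53922286 -0.06274843  0.03      ]
[0.69875069 0.24518915 0.03      ]
```

View pics/c1.png

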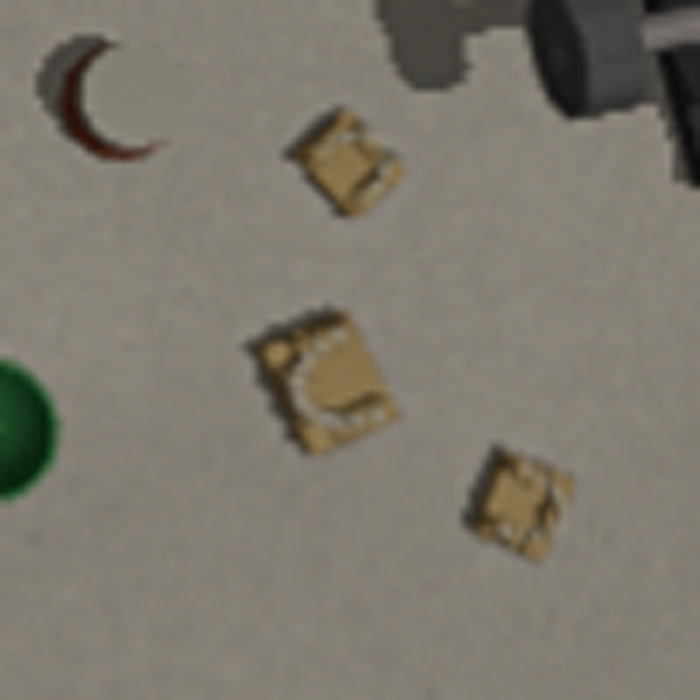

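View pics/c2.png

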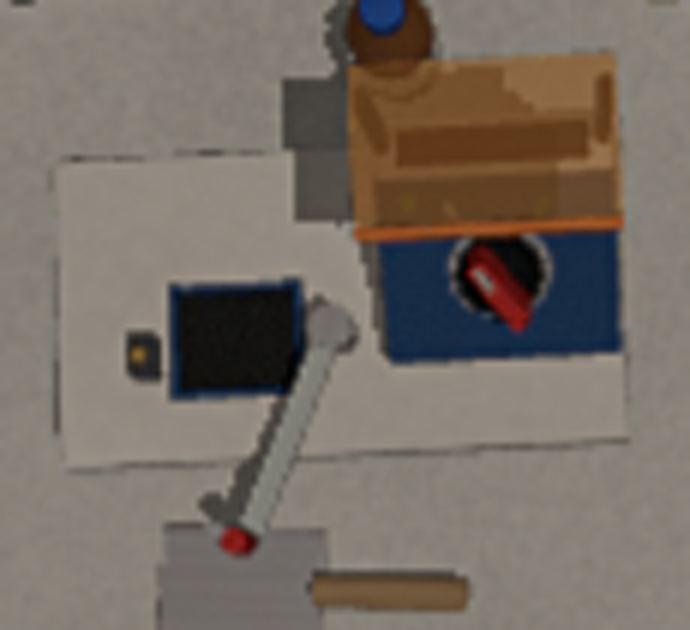

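View pics/c3.png

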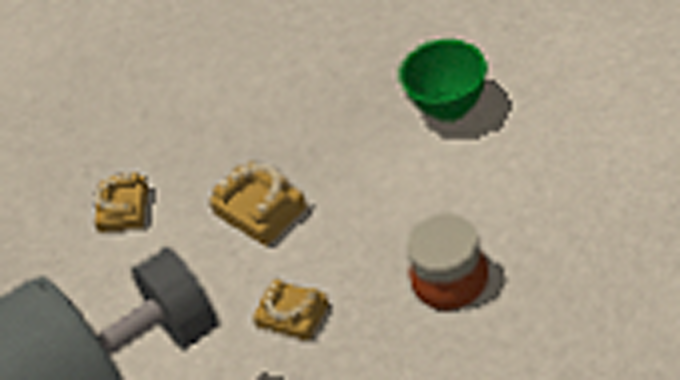

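The largest cast is at c1 (325,383), about world (0.448,-0.375). Its arch is closed on the left, so the front teeth face roughly +y and the heel yaw is about -64°. Next I'll take close wrist views of the cast and the station.

```bash
cat >> h.py <<'E'
def T(p,rpy):
    M=np.eye(4);M[:3,:3]=Ro.from_euler('xyz',rpy,degrees=True).as_matrix();M[:3,3]=p;return M
def camT(s):
    M=np.eye(4);M[:3,:3]=np.array(s["R"]).T;M[:3,3]=-M[:3,:3]@np.array(s["t"]);return M
E
python3 - <<'E'
from h import *
s=pickle.load(open("wrist0.pkl","rb"))
t=T([0.19941236, 0.56594809, 0.4037834],[-179.917,-0.0057,160.592])
M=np.linalg.inv(t)@camT(s)
print(M.round(4)); np.save("hand_eye.npy",M)
from station import r
for yaw in (26,-154):
  for z in (.40,):
    print(yaw,r.inverse_kinematics([0.448,-0.375,z],[180,0,yaw]))
for yaw in (1,-179): print(yaw,r.inverse_kinematics([0.59,0.145,.3],[180,0,yaw+90]))
E
```

```text
[[-5.000e-04 -9.614e-01 -2.750e-01  7.480e-02]
 [ 1.000e+00 -6.000e-04  0.000e+00  0.000e+00]
 [-2.000e-04 -2.750e-01  9.614e-01  1.960e-02]
 [ 0.000e+00  0.000e+00  0.000e+00  1.000e+00]]
26 [-4.32674009e+01  2.71856188e+00  7.35984229e+01 -2.54444375e-14
  1.03683015e+02  2.07325991e+01]
-154 None
1 [ 1.05994643e+01  6.61806520e+00  7.96124472e+01 -2.54444375e-14
  9.37694876e+01  9.59946433e+00]
-179 None
```

Run:
```python
from h import *
from station import r
def shot(n):
    r.wait(0.3)
    s=r.snapshot("wrist"); pickle.dump(s,open(n+".pkl","wb"))
    cv2.imwrite(f"pics/{n}.png",cv2.resize(s["frame"][:,:,::-1],None,fx=1.5,fy=1.5,interpolation=cv2.INTER_CUBIC))
r.reach([0.52,0.10,0.47],[180,0,91]); shot("w1"); print(r.sense()["clock"])
x=np.array([np.cos(np.radians(26)),np.sin(np.radians(26))])
p=np.array([0.448,-0.375])-0.03*x
r.reach([p[0],p[1],0.32],[180,0,26]); shot("w2"); print(r.sense()["clock"])
```

```text
2.55
4.7833
```

View pics/w1.png

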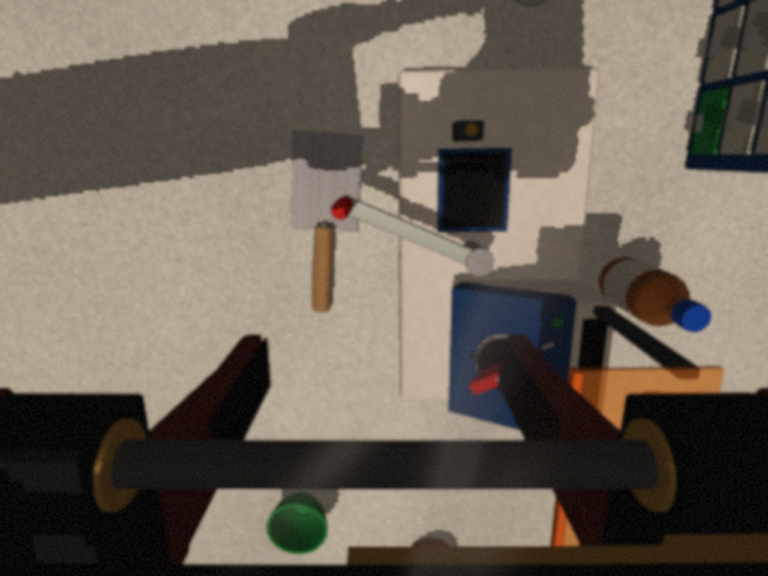

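View pics/w2.png

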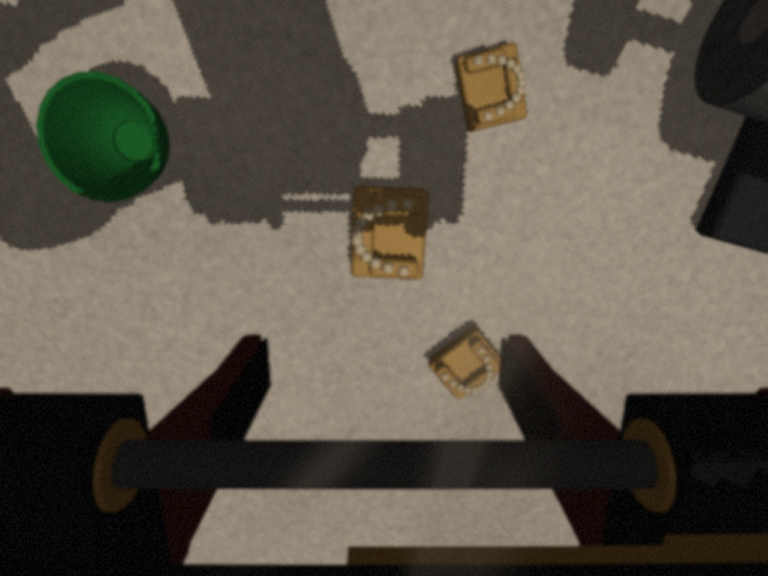

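w2 shows the cast at (388,232), front teeth to the image left and heel to the right. w1 shows the nest at (475,190), the hinge at (480,261), the peg at (342,208) and the knob at about (490,372). I'll enlarge both.

Run:
```python
from h import *
s=pickle.load(open("w2.pkl","rb")); crop(s,"c4",215,110,305,200,8)
s=pickle.load(open("w1.pkl","rb")); crop(s,"c5",190,40,400,190,3.8); crop(s,"c6",255,85,345,160,8); crop(s,"c7",290,180,390,290,5)
```

```text
(no output)
```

View pics/c4.png

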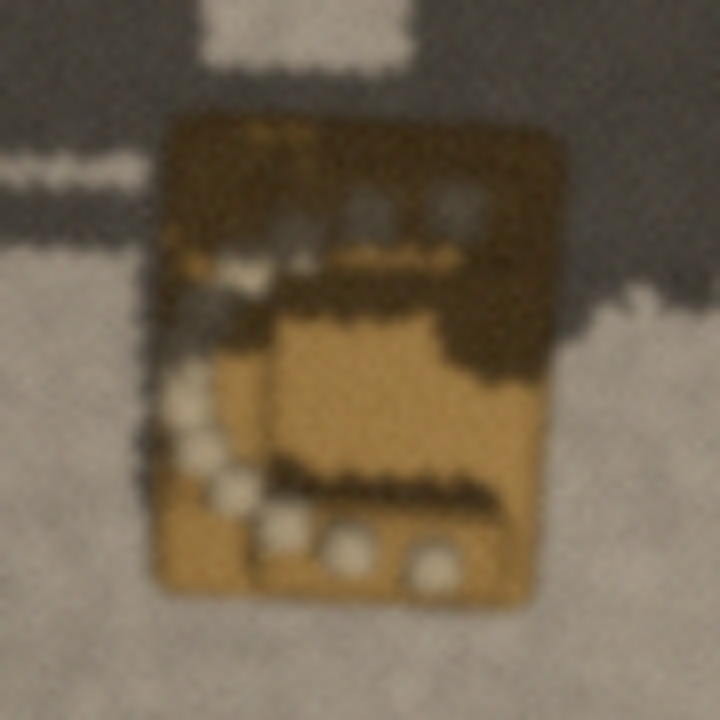

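View pics/c5.png

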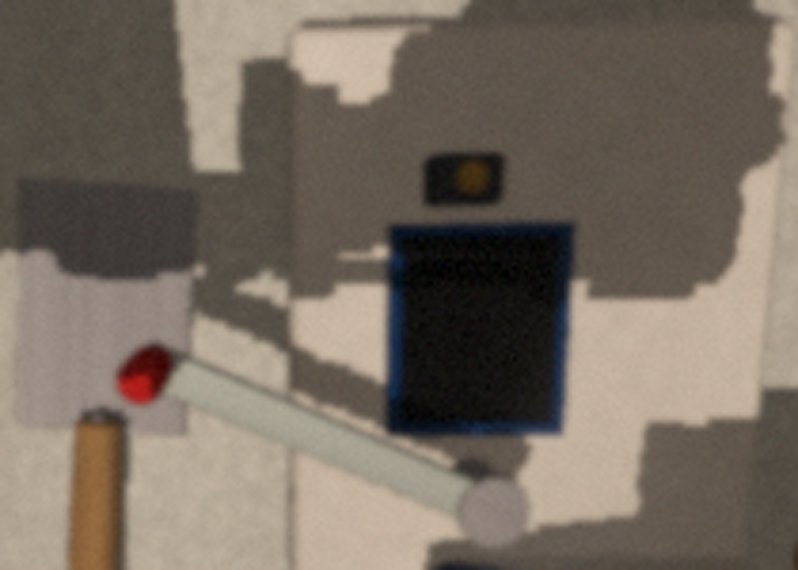

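View pics/c6.png

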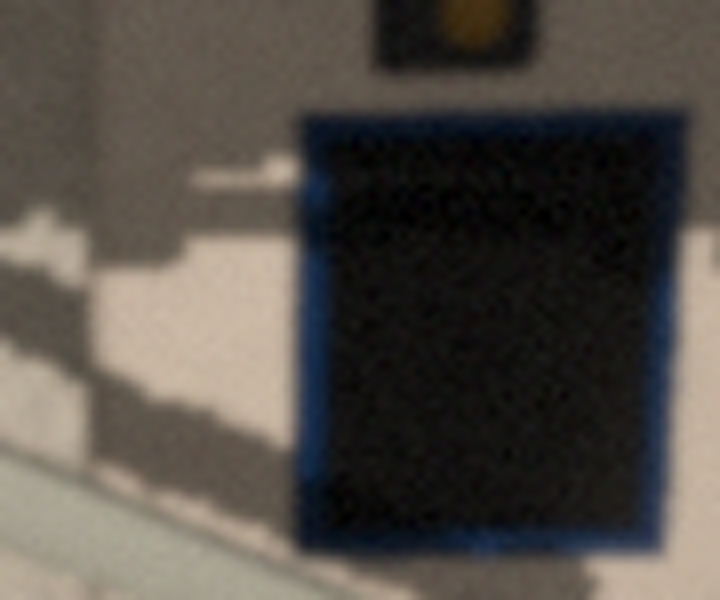

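```bash
cat > m1.py <<'E'
from h import *
def un(c,u0,v0,k): return (np.array(c)+.5)/k-.5+np.array([u0,v0])
s=pickle.load(open("w2.pkl","rb"))
P=np.array([atz(s,un(c,215,110,8),.019) for c in [(155,592),(165,115),(562,128),(538,605)]])  # FB, FT, HT, HB
print(P.round(4)); print([np.linalg.norm(P[i]-P[(i+1)%4]).round(4) for i in range(4)])
xd=(P[2]+P[3]-P[0]-P[1]); yd=P[1]-P[0]+P[2]-P[3]
print("cast c",P.mean(0),np.degrees(np.arctan2(xd[1],xd[0])),np.degrees(np.arctan2(-yd[0],yd[1])), np.degrees(np.arctan2(yd[0],-yd[1])))
s=pickle.load(open("w1.pkl","rb"))
Q=np.array([atz(s,un(c,255,85,8),.039) for c in [(300,118),(688,110),(660,550),(300,550)]]) # FL,RL,RR,FR
print(Q.round(4),[np.linalg.norm(Q[i]-Q[(i+1)%4]).round(4) for i in range(4)])
xd=Q[1]-Q[0]+Q[2]-Q[3]; yd=Q[0]-Q[3]+Q[1]-Q[2]
print("nest",Q.mean(0),np.degrees(np.arctan2(xd[1],xd[0])),np.degrees(np.arctan2(-yd[0],yd[1])))
print("hinge",atz(s,un((493,511),190,40,3.8),.078)," peg",atz(s,un((142,388),190,40,3.8),.118))
print("base corner FL",atz(s,un((293,25),190,40,3.8),.03),"RL",atz(s,un((793,22),190,40,3.8),.03))
t=pickle.load(open("top0.pkl","rb"))
f=lambda c,z:atz(t,un(c,155,145,6),z)
for n,c,z in [("FL",(67,467),.03),("FR",(628,438),.03),("RL",(57,160),.03),("sh fL",(357,240),.218),("sh fR",(622,227),.218),("hinge",(330,324),.078),("peg",(237,540),.118)]: print(n,f(c,z).round(4))
Q=np.array([f(c,.039) for c in [(171,400),(170,285),(301,280),(300,393)]]);print(Q.mean(0))
E
python3 m1.py
```

```text
[[ 0.4159 -0.3678  0.019 ]
 [ 0.4662 -0.3456  0.019 ]
 [ 0.4844 -0.3861  0.019 ]
 [ 0.4343 -0.409   0.019 ]]
[np.float64(0.055), np.float64(0.0444), np.float64(0.0551), np.float64(0.0451)]
cast c [ 0.45018196 -0.37712286  0.019     ] -65.89471836630561 -65.85161842193249 114.14838157806753
[[0.5652 0.1825 0.039 ]
 [0.6271 0.1849 0.039 ]
 [0.6289 0.1143 0.039 ]
 [0.5686 0.1132 0.039 ]] [np.float64(0.062), np.float64(0.0706), np.float64(0.0603), np.float64(0.0694)]
nest [0.59743895 0.14872969 0.039     ] 1.6550567307686566 2.122564864426272
hinge [0.59889504 0.09397597 0.078     ]  peg [0.48881914 0.1363685  0.118     ]
base corner FL [0.53138329 0.24581827 0.03      ] RL [0.69630756 0.25014748 0.03      ]
FL [0.5309 0.2404 0.03  ]
FR [ 0.5406 -0.0625  0.03  ]
RL [0.6991 0.2471 0.03  ]
sh fL [0.6232 0.0647 0.218 ]
sh fR [ 0.627  -0.0576  0.218 ]
hinge [0.6004 0.093  0.078 ]
peg [0.4884 0.1355 0.118 ]
[0.59742301 0.14834378 0.039     ]
```

Run:
```python
from h import *
from station import r
c=[0.4502,-0.3771]
r.reach([*c,0.26],[180,0,24.1])
r.servo_line([*c,0.190],speed=0.1)
print(r.sense()["contact_force"],r.sense()["tcp_pos"])
r.grab(25); r.wait(0.2)
a=r.sense();print(a["opening"],a["contact_force"],a["tcp_pos"],a["clock"])
r.servo_line([*c,0.30],speed=0.12); r.wait(.2)
a=r.sense();print(a["opening"],a["contact_force"],a["clock"])
s=r.snapshot("wrist");pickle.dump(s,open("w3.pkl","wb"))
cv2.imwrite("pics/w3.png",cv2.resize(s["frame"][:,:,::-1],None,fx=1.5,fy=1.5))
```

```text
[-0.17651821  0.51683018  0.44620295] [ 0.45039153 -0.37732659  0.19083368]
0.04606356636315743 [ 0.69084741 -0.51760914  0.67798788] [ 0.45022101 -0.37708926  0.19002207] 6.9333
0.045887140904825686 [ 0.59995277  0.15719857 -0.76050629] 8.2
```

View pics/w3.png

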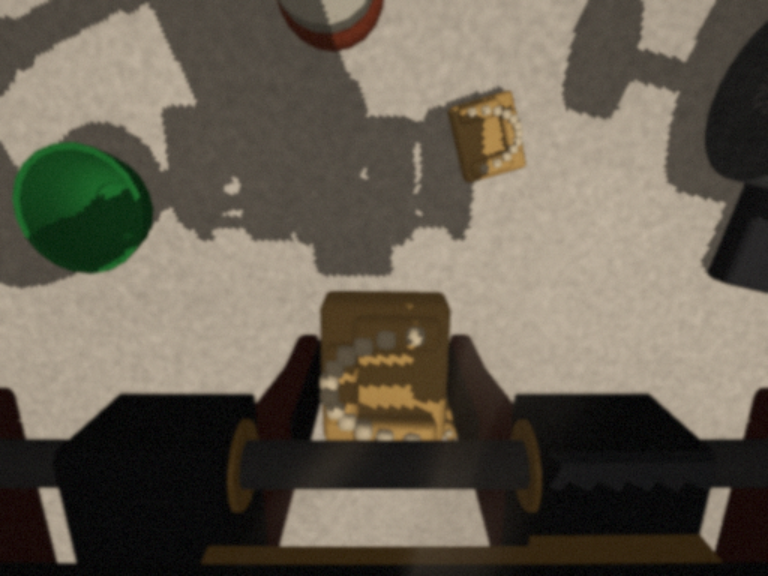

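Run:
```python
from h import *
s=pickle.load(open("w3.pkl","rb"))
crop(s,"c8",205,185,310,295,7)
M=np.load("hand_eye.npy")
t=camT(s)@np.linalg.inv(M)
for d in (0,):
  X=[(t@np.array([x,y,z,1]))[:3] for z in (.171,.19) for x in (.028,-.028) for y in (-.023,.023)]
  print(((proj(s,X)-[205,185])*7).round())
```

```text
[[ 43.  97.]
 [670.  96.]
 [ 71. 761.]
 [642. 760.]
 [ 75.  28.]
 [638.  28.]
 [ 98. 635.]
 [615. 635.]]
```

View pics/c8.png

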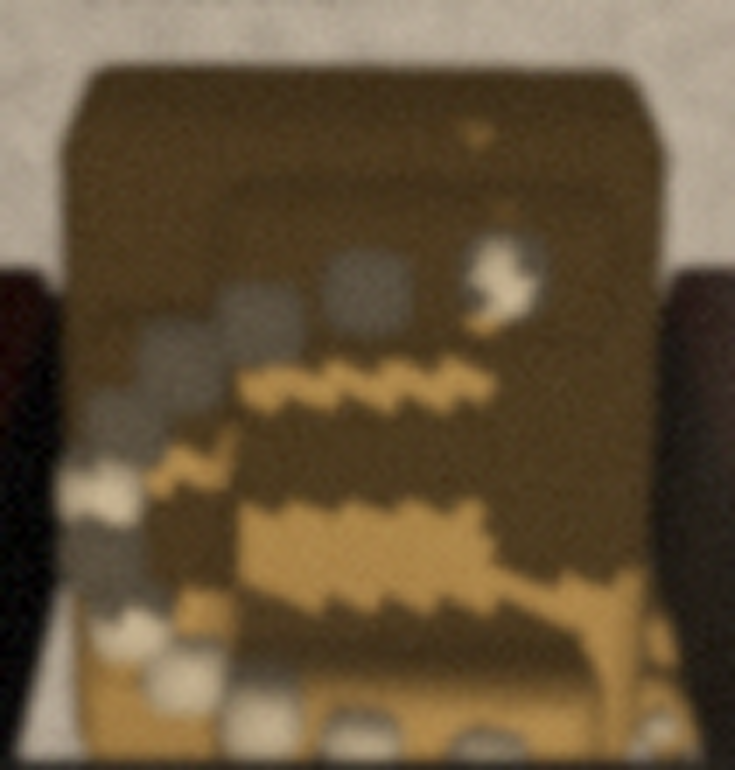

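Run:
```python
from h import *
from station import r
r.servo_line([0.4502,-0.3771,0.42],speed=0.25)
r.reach([0.44,-0.08,0.44],[180,0,60])
r.reach([0.5974,0.1487,0.34],[180,0,91.8])
r.servo_line([0.5974,0.1487,0.246],speed=0.1); r.wait(.3)
a=r.sense();print(a["opening"],a["contact_force"],a["tcp_pos"],a["orientation"],a["clock"])
s=r.snapshot("wrist");pickle.dump(s,open("w4.pkl","wb"))
crop(s,"w4",160,130,360,290,4)
for n in("top","scene"):
  s=r.snapshot(n);pickle.dump(s,open(n+"4.pkl","wb"))
```

```text
0.04595825376200461 [-0.17305869  1.1182446  -1.41643336] [0.59748551 0.14872247 0.2465116 ] [ 1.79955207e+02 -9.36543121e-03  9.18017959e+01] 12.55
```

View pics/w4.png

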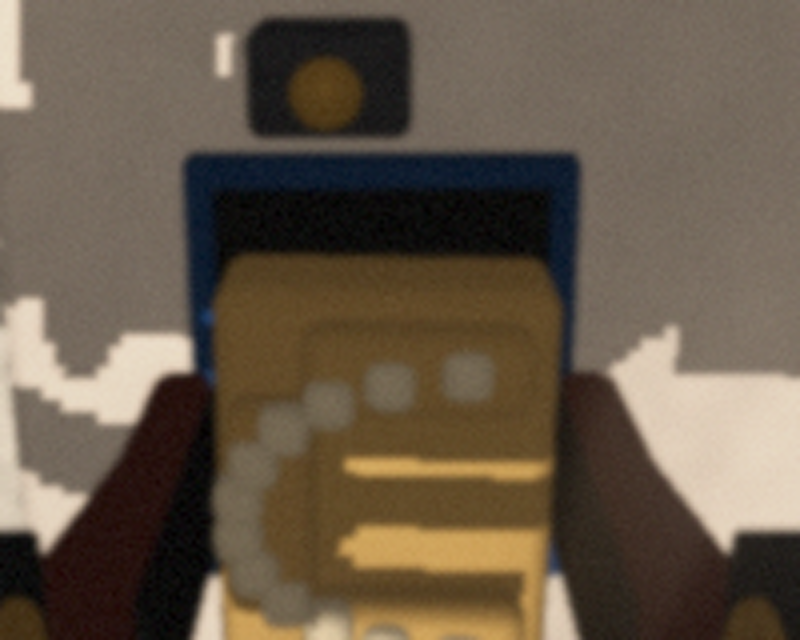

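Run:
```python
from h import *
s=pickle.load(open("w4.pkl","rb"))
def un(c): return (np.array(c)+.5)/4-.5+np.array([160,130])
S=Ro.from_euler('z',1.8,degrees=True).as_matrix()
n=np.array([.5974,.1487,0])
f=lambda c,z:(S.T@(atz(s,un(c),z)-n)*1000).round(1)
for nm,c,z in [("outerFL",(186,155),.039),("outerRL",(580,155),.039),("innerFL",(215,190),.039),("innerRL",(549,190),.039),("lipL",(190,300),.039),("lipR",(573,300),.039),
 ("cast bot",(380,255),.0565),("castbotL",(235,256),.0565),("castbotR",(545,260),.0565),("top edge L",(216,300),.0755),("topR",(560,300),.0755),("recv",(330,77),.05),("roller",(327,93),.063)]: print(nm,f(c,z))
```

```text
outerFL [-30.1  36.9  39. ]
outerRL [30.9 36.9 39. ]
innerFL [-25.9  31.3  39. ]
innerRL [26.3 31.3 39. ]
lipL [-30.6  13.3  39. ]
lipR [30.8 13.2 39. ]
cast bot [-0.  25.8 56.5]
castbotL [-20.9  25.7  56.5]
castbotR [23.7 25.  56.5]
top edge L [-21.2  25.3  75.5]
topR [23.3 25.2 75.5]
recv [-7.2 50.5 50. ]
roller [-7.  50.2 63. ]
```

Cast is about 2.3 mm towards -y relative to the nest in w4. I'll shift by +2 mm in y and lower with force monitoring.

Run:
```python
from h import *
from station import r
x,y=.5970,.1509
r.servo_line([x,y,0.246],speed=.05); r.wait(.2)
f0=r.sense()["contact_force"]
for z in (.236,.231,.228,.226,.225,.224,.223,.222):
    r.servo_line([x,y,z],speed=0.03); r.wait(.1)
    a=r.sense(); df=a["contact_force"]-f0; print(z,df.round(2),a["tcp_pos"].round(4),a["clock"])
    if df[2]>3: break
s=r.snapshot("wrist");pickle.dump(s,open("w5.pkl","wb"))
crop(s,"w5",160,130,360,290,4)
```

```text
0.236 [-0.44  0.12  0.17] [0.597  0.1509 0.2361] 13.7333
0.231 [0.46 1.37 0.52] [0.597  0.1509 0.231 ] 14.15
0.228 [-0.01  0.33  1.1 ] [0.597  0.1509 0.2279] 14.5
0.226 [-0.08  0.61  0.75] [0.597  0.1509 0.2259] 14.85
0.225 [ 0.82 -0.11 -0.04] [0.597  0.1509 0.225 ] 15.2
0.224 [0.26 0.46 2.27] [0.597  0.1509 0.2241] 15.55
0.223 [-2.94 -1.56  6.83] [0.597  0.1509 0.224 ] 15.9
```

View pics/w5.png

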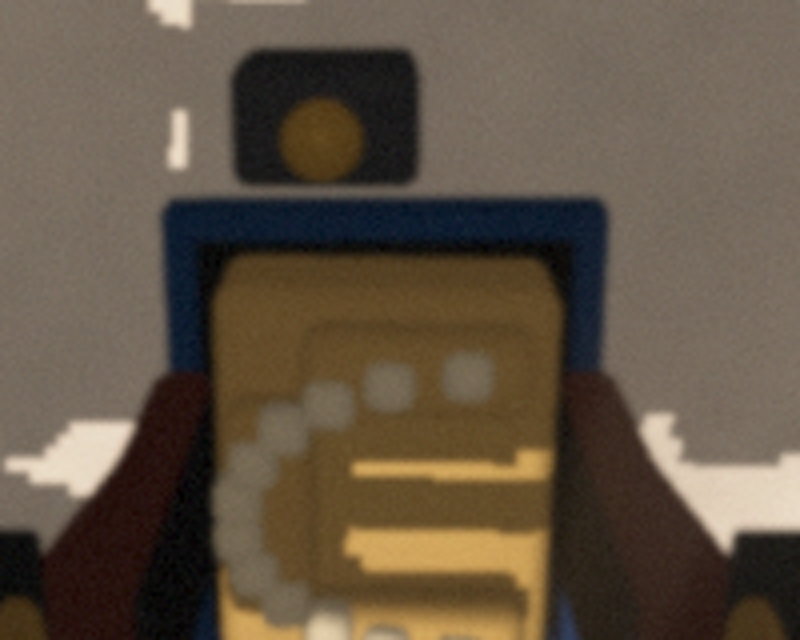

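The cast is inside the lip and touched the floor at the expected height (TCP 0.224). Now I'll release, retreat and check.

Run:
```python
from h import *
from station import r
r.let_go(); r.wait(.15)
r.servo_line([.597,.1509,0.32],speed=.12)
r.servo_line([.597,.12,0.38],speed=.2); r.wait(.3)
print(r.sense()["clock"],r.sense()["contact_force"])
s=r.snapshot("wrist");pickle.dump(s,open("w6.pkl","wb"))
cv2.imwrite("pics/w6.png",cv2.resize(s["frame"][:,:,::-1],None,fx=1.5,fy=1.5))
t=r.snapshot("top");pickle.dump(t,open("top6.pkl","wb"));crop(t,"t6",155,145,270,250,6)
```

```text
18.65 [ 0.44102299 -0.74059406  0.31783818]
```

View pics/w6.png

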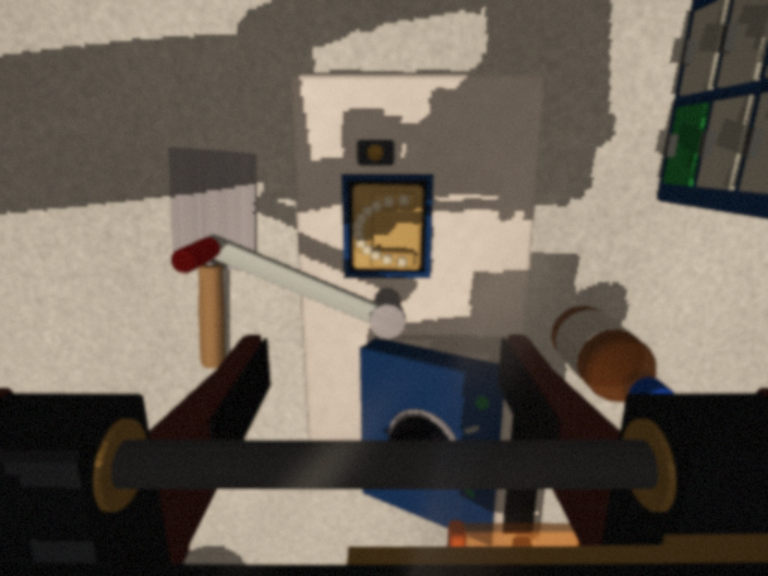

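Run:
```python
from h import *
s=pickle.load(open("w6.pkl","rb"))
crop(s,"w6c",150,110,380,270,3.4)
```

```text
(no output)
```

View pics/w6c.png

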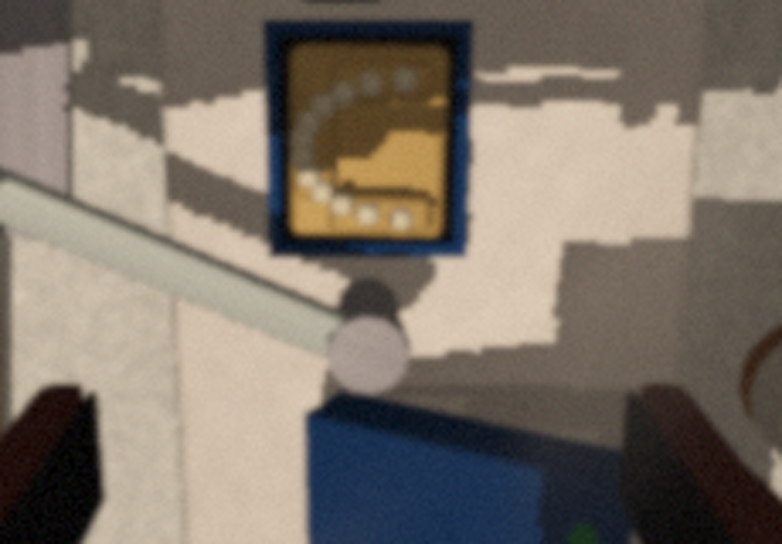

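The cast is seated and released, arch closed side to the front, with even play all round (w6c). The keeper is at about 1.17 rad. I'll pinch the peg with the jaws tangential and follow the arc.

Run:
```python
from h import *
from station import r
H=np.array([.5992,.0936]); Y=91.8
def pose(a,z):  # a keeper angle rad
    th=np.radians(Y)+a
    p=H+.120*np.array([np.cos(th),np.sin(th)])
    return [p[0],p[1],z+.163],[180,0,np.degrees(th)]
a0=1.17
p,o=pose(a0,.25); print(p,o,[r.inverse_kinematics(*pose(a,.106)) is not None for a in np.linspace(a0,0,8)])
r.reach(p,o); r.wait(.1)
p,o=pose(a0,.106); r.servo_line(p,o,speed=.12)
print(r.sense()["contact_force"])
r.grab(12); r.wait(.1)
a=r.sense();print(a["opening"],a["contact_force"],a["tcp_pos"],a["clock"])
```

```text
[np.float64(0.4872938531850798), np.float64(0.13692452313687406), 0.41300000000000003] [180, 0, np.float64(158.8360620303063)] [True, True, True, True, True, True, True, True]
[0.12371694 0.14085148 0.21910356]
0.01388712217512773 [ 0.32995851 -0.86456694  0.24196333] [0.48728759 0.1369492  0.26896692] 22.4583
```

Peg held at 14 mm. Now I'll swing it shut.

Run:
```python
from h import *
from station import r
H=np.array([.5992,.0936]); Y=91.8
def pose(a,z):
    th=np.radians(Y)+a
    p=H+.120*np.array([np.cos(th),np.sin(th)])
    return [p[0],p[1],z+.163],[180,0,np.degrees(th)]
for a in [1.02,.87,.72,.57,.42,.29,.2,.14,.09,.05,.02,.01]:
    p,o=pose(a,.106); r.servo_line(p,o,speed=.07)
    s=r.sense(); print(a,s["contact_force"].round(1),round(s["opening"],4),round(s["clock"],2))
    if np.linalg.norm(s["contact_force"])>30: print("stop");break
r.wait(.3); print(r.sense()["contact_force"])
```

```text
1.02 [ 1.2 -0.4 -0.1] 0.0138 22.87
0.87 [-0.1 -0.5 -0.2] 0.0136 23.27
0.72 [ 0.4 -0.1  0.7] 0.0135 23.68
0.57 [-0.4 -0.  -0.4] 0.0138 24.09
0.42 [ 0.7 -0.8 -0.3] 0.0133 24.5
0.29 [ 1.1 -0.4  0.3] 0.0136 24.88
0.2 [0.5 0.2 0.5] 0.0139 25.18
0.14 [-0.4 -1.2  0.6] 0.0136 25.43
0.09 [-0.7 -2.3  1.1] 0.0137 25.68
0.05 [ 1.6 -1.   0.2] 0.0136 25.93
0.02 [ 2.1 -2.7  0.4] 0.0134 26.18
0.01 [ 1.2 -2.8  0.8] 0.0134 26.43
[ 1.26257167 -3.59067167  0.43300861]
```

Run:
```python
from h import *
from station import r
r.let_go()
p=r.sense()["tcp_pos"]
r.servo_line([p[0],p[1],.35],speed=.15)
r.servo_line([.50,.12,.42],Ro and [180,0,91.8],speed=.25); r.wait(.3)
print(r.sense()["clock"])
s=r.snapshot("wrist");pickle.dump(s,open("w7.pkl","wb"))
cv2.imwrite("pics/w7.png",cv2.resize(s["frame"][:,:,::-1],None,fx=1.5,fy=1.5))
t=r.snapshot("top");pickle.dump(t,open("top7.pkl","wb"));crop(t,"t7",155,145,270,250,6)
```

```text
29.6833
```

View pics/w7.png

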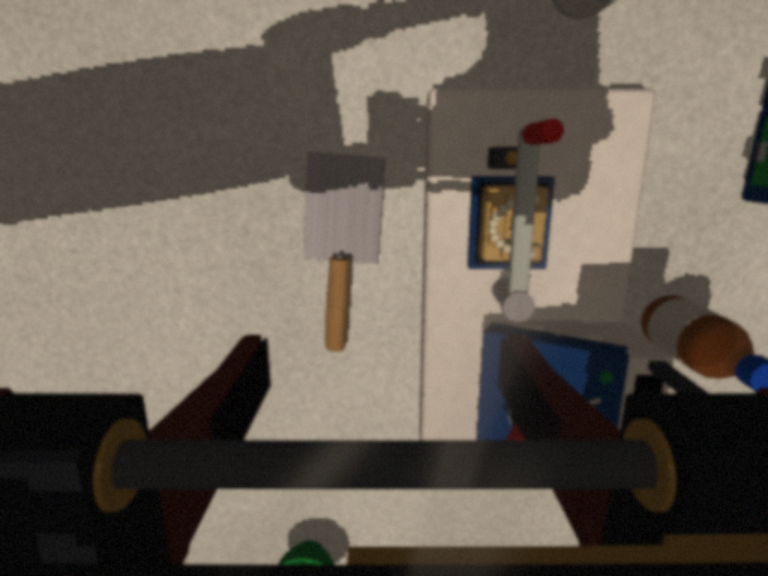

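View pics/t7.png

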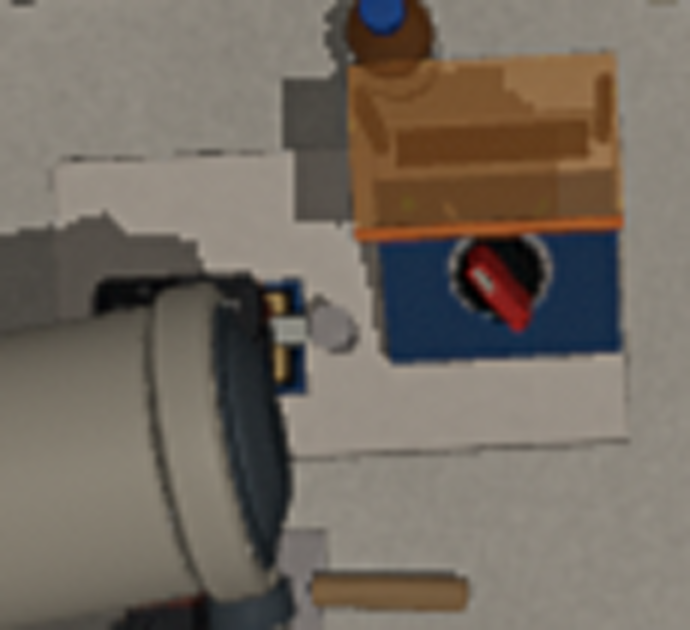

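```bash
cat >> h.py <<'E'
S=Ro.from_euler('z',1.8,degrees=True).as_matrix()
N=np.array([.5972,.1487,0]); O=N-S@np.array([-.020,.055,0])
sta=lambda p:(S.T@(np.asarray(p)-O))
wor=lambda p:S@np.asarray(p)+O
E
python3 - <<'E'
from h import *
def un(c,u0,v0,k): return (np.array(c)+.5)/k-.5+np.array([u0,v0])
t=pickle.load(open("top0.pkl","rb"))
f=lambda c,z:sta(atz(t,un(c,155,145,6),z)).round(4)
print("origin",O)
for z in (.08,.1,.12): print("barctr",z,f((499,288),z),"disc ctr",f((501,272),z))
for z in (.03,.04,.05,.06,.07): print("panel front",z,f((390,362),z),f((620,352),z))
print("shield",f((357,240),.218),f((622,227),.218))
w=pickle.load(open("w7.pkl","rb"))
g=lambda c,z:sta(atz(w,np.array(c)/1.5,z)).round(4)
print("hinge",g((519,306),.078),"bar end base peg",g((528,130),.08),"peg top",g((556,130),.118))
E
```

```text
origin [0.61891772 0.09435535 0.        ]
barctr 0.08 [-0.0043 -0.0899  0.08  ] disc ctr [ 0.004  -0.0913  0.08  ]
barctr 0.1 [-0.0069 -0.0905  0.1   ] disc ctr [ 0.0013 -0.0919  0.1   ]
barctr 0.12 [-0.0095 -0.0911  0.12  ] disc ctr [-0.0014 -0.0925  0.12  ]
panel front 0.03 [-0.0354 -0.0273  0.03  ] [-0.0363 -0.1524  0.03  ]
panel front 0.04 [-0.0364 -0.0281  0.04  ] [-0.0372 -0.1522  0.04  ]
panel front 0.05 [-0.0374 -0.0289  0.05  ] [-0.0382 -0.152   0.05  ]
panel front 0.06 [-0.0383 -0.0297  0.06  ] [-0.0392 -0.1518  0.06  ]
panel front 0.07 [-0.0393 -0.0305  0.07  ] [-0.0402 -0.1515  0.07  ]
shield [ 0.0033 -0.0298  0.218 ] [ 0.0033 -0.1521  0.218 ]
hinge [-0.019  -0.0001  0.078 ] bar end base peg [-0.0234  0.1217  0.08  ] peg top [-0.0183  0.1197  0.118 ]
```

Keeper peg now at station (-18,120), so it is shut. For the knob, gripping at ±0.6 rad would bring the wide gripper body near the shield, so I'll push the lower end of the bar with closed fingers instead. First a view along the axis.

```bash
cat >> h.py <<'E'
u_=np.array([np.cos(np.pi/6),0,.5]); n_=np.array([-.5,0,np.cos(np.pi/6)]); l_=np.array([0,1.,0])
RT=S@np.column_stack([u_,-l_,-n_]); RPY=Ro.from_matrix(RT).as_euler('xyz',degrees=True)
E
python3 - <<'E'
from h import *
from station import r
print(RPY)
k=np.array([.003,-.090,.085])
p=wor(k-.03*u_+.33*n_); print(p,r.inverse_kinematics(p,RPY))
r.reach([.45,.05,.45],[180,0,50])
r.reach(p,RPY); r.wait(.3); print(r.sense()["clock"],r.sense()["tcp_pos"])
s=r.snapshot("wrist");pickle.dump(s,open("w8.pkl","wb"))
cv2.imwrite("pics/w8.png",cv2.resize(s["frame"][:,:,::-1],None,fx=1.5,fy=1.5))
E
```

```text
[180.  -30.    1.8]
[ 0.43385669 -0.00150485  0.35578838] [ -6.24679212 -35.58132893 111.64326803   4.1708597   74.22273923
  81.88392218]
31.4083 [ 0.43429533 -0.00117483  0.35654134]
```

View pics/w8.png

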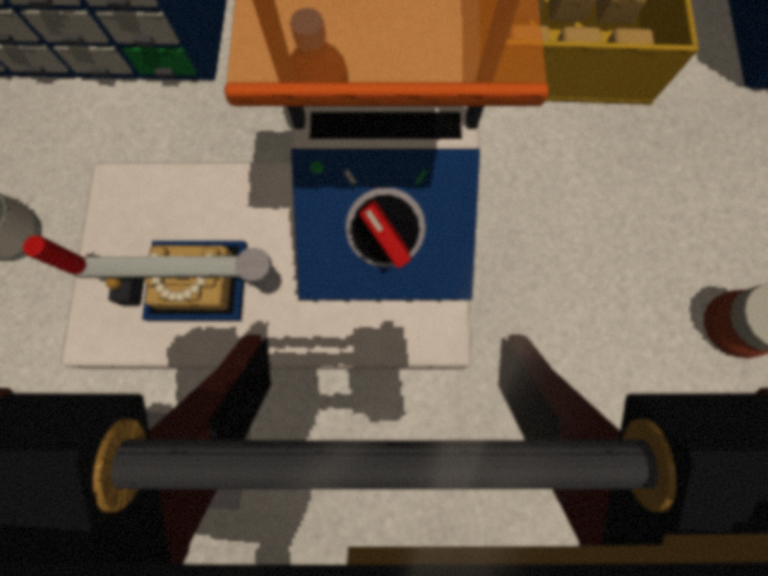

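Run:
```python
from h import *
def un(c,u0,v0,k): return (np.array(c)+.5)/k-.5+np.array([u0,v0])
w=pickle.load(open("w8.pkl","rb"))
crop(w,"c9",190,90,325,205,5.5)
g=lambda c,z:sta(atz(w,(np.array(c)+.5)/1.5-.5,z)).round(4)
for z in (.04,.05,.06): print("front",z,g((299,300),z),g((472,300),z))
for z in (.106,): print("rear",z,g((292,150),z),g((479,150),z))
print("shield",g((228,101),.218),g((547,101),.218))
for z in (.07,.08,.09): print("disc",z,g((385,228),z))
for z in (.11,.12,): print("bar",z,g((385,235),z))
```

```text
front 0.04 [-0.0361 -0.0261  0.04  ] [-0.0359 -0.1553  0.04  ]
front 0.05 [-0.0383 -0.028   0.05  ] [-0.0382 -0.1534  0.05  ]
front 0.06 [-0.0406 -0.0298  0.06  ] [-0.0405 -0.1514  0.06  ]
rear 0.106 [ 0.0497 -0.0293  0.106 ] [ 0.0498 -0.1517  0.106 ]
shield [ 0.0047 -0.0277  0.218 ] [ 0.0049 -0.1542  0.218 ]
disc 0.07 [ 0.0095 -0.0902  0.07  ]
disc 0.08 [ 0.0055 -0.0902  0.08  ]
disc 0.09 [ 0.0016 -0.0902  0.09  ]
bar 0.11 [-0.0109 -0.0902  0.11  ]
bar 0.12 [-0.0147 -0.0901  0.12  ]
```

View pics/c9.png

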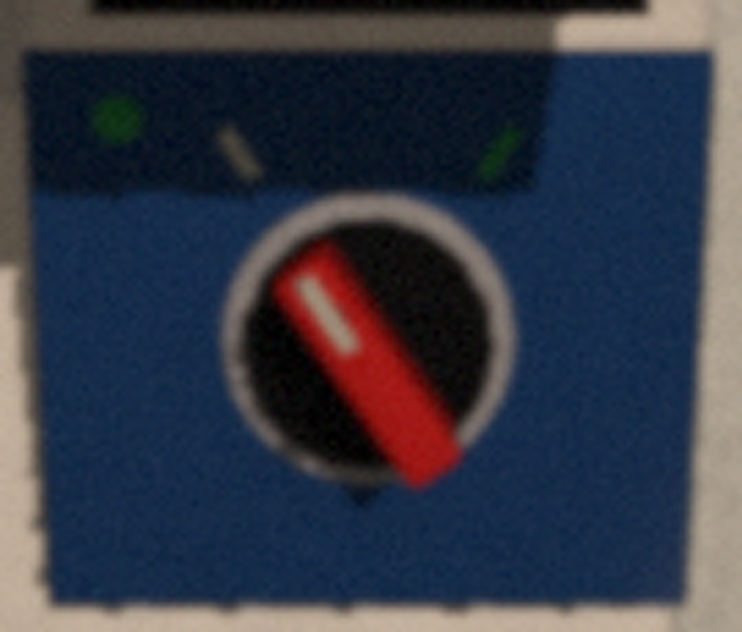

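The knob's panel point is at station about (6,-90,80.5) mm, with the bar at rest (upper end to the left). Pushing now with closed fingers.

```bash
cat >> h.py <<'E'
K=np.array([.006,-.090,.0805])
def kp(l,out,u=-.021): return wor(K+u*u_+l*l_+(out+.182)*n_)
E
python3 - <<'E'
from h import *
from station import r
r.grab(20); print(r.sense()["opening"])
r.reach(kp(-.042,.10),RPY); r.wait(.1)
r.servo_line(kp(-.042,.014),speed=.08); r.wait(.2)
f0=r.sense()["contact_force"]; print(f0,r.sense()["clock"])
for l in np.arange(-.036,.004,.003):
    r.servo_line(kp(l,.014),speed=.03); r.wait(.05)
    f=S.T@(r.sense()["contact_force"]-f0); print(round(l,4),f.round(1),round(r.sense()["clock"],2))
    if abs(f[1])>22 or np.linalg.norm(f)>30: print("stop"); break
s=r.snapshot("wrist");pickle.dump(s,open("w9.pkl","wb"));cv2.imwrite("pics/w9.png",cv2.resize(s["frame"][:,:,::-1],None,fx=1.5,fy=1.5))
s=r.snapshot("top");pickle.dump(s,open("top9.pkl","wb"));crop(s,"t9",155,145,270,250,6)
s=r.snapshot("scene");pickle.dump(s,open("sc9.pkl","wb"));crop(s,"s9",225,140,365,260,5)
E
```

```text
0.0005795000479894344
[-0.39061772  0.50393039  0.68400725] 34.7
-0.036 [ 0.1 -1.1 -0.6] 35.1
-0.033 [ 0.9  0.5 -0.6] 35.4
-0.03 [ 0.3 -0.6 -1.2] 35.7
-0.027 [ 0.7 -0.4 -0.7] 36.0
-0.024 [-1.  -5.2 -0.8] 36.3
-0.021 [-5.  -7.8 -0.1] 36.6
-0.018 [-5.  -7.4 -0.6] 36.9
-0.015 [-4.8 -6.1 -1.7] 37.2
-0.012 [-5.2 -9.3 -1.6] 37.5
-0.009 [ -9.2 -11.   -1.4] 37.8
-0.006 [-10.6 -11.7   0. ] 38.1
-0.003 [ -9.9 -14.7  -0.4] 38.4
0.0 [-10.8 -24.7  -1.5] 38.7
stop
```

View pics/w9.png

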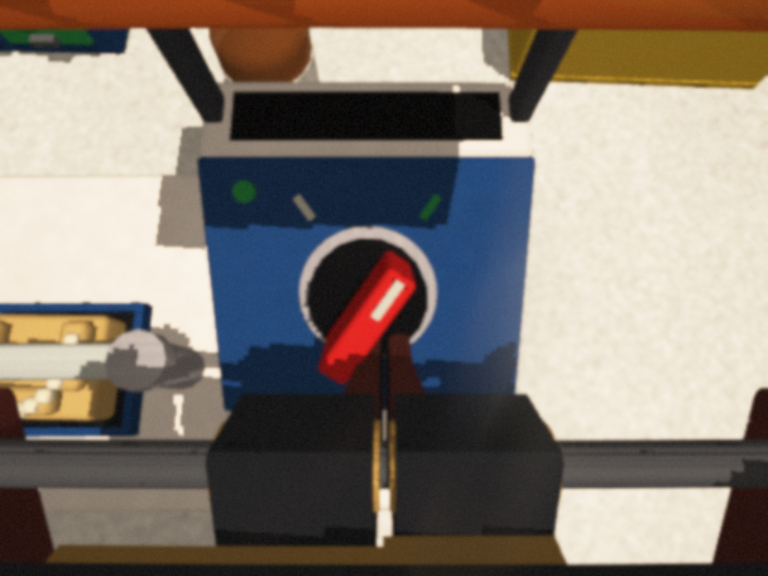

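View pics/s9.png

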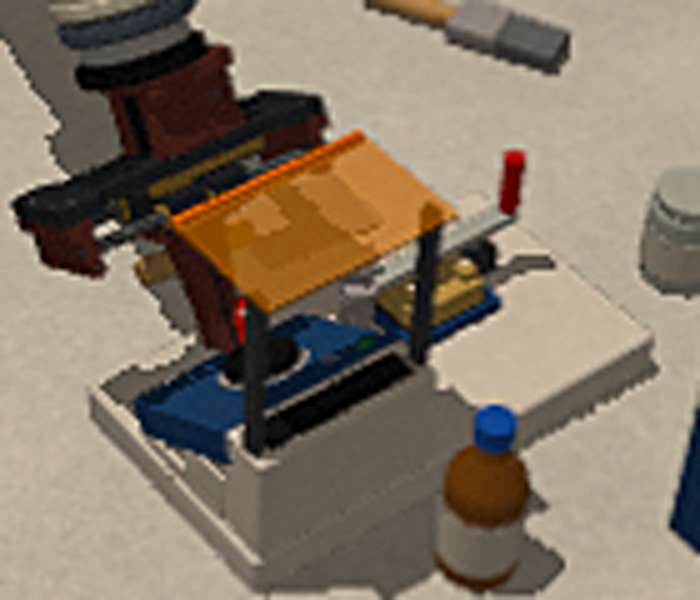

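Force jumped at l=0 and the bar points at the green mark, i.e. the stop. I'll push a little more to confirm, then back off and let it spring back.

Run:
```python
from h import *
from station import r
f0=np.array([-.39,.5,.68])
w=pickle.load(open("w9.pkl","rb")); crop(w,"c10",190,140,300,265,5)
for a in (1.0,1.1,1.2):
    b=np.cos(a-.6)*u_-np.sin(a-.6)*l_
    q=proj(w,[wor(K+.039*n_+d*b) for d in (.021,-.021)])*1.5
    print(a,q.round(0).tolist())
for l in (.0012,.0024,.0036):
    r.servo_line(kp(l,.014),speed=.02); r.wait(.1)
    f=S.T@(r.sense()["contact_force"]-f0); print(round(l,4),f.round(1),round(r.sense()["clock"],2))
    if np.linalg.norm(f)>38: break
s=r.snapshot("wrist");pickle.dump(s,open("w10.pkl","wb"));crop(s,"c11",190,140,300,265,5)
```

```text
1.0 [[390.0, 269.0], [340.0, 384.0]]
1.1 [[397.0, 272.0], [334.0, 382.0]]
1.2 [[402.0, 275.0], [328.0, 379.0]]
0.0012 [-10.9 -28.6   0.1] 39.2
0.0024 [ -9.9 -31.5  -0.4] 39.55
0.0036 [-10.2 -36.   -1.1] 39.9
```

View pics/c10.png

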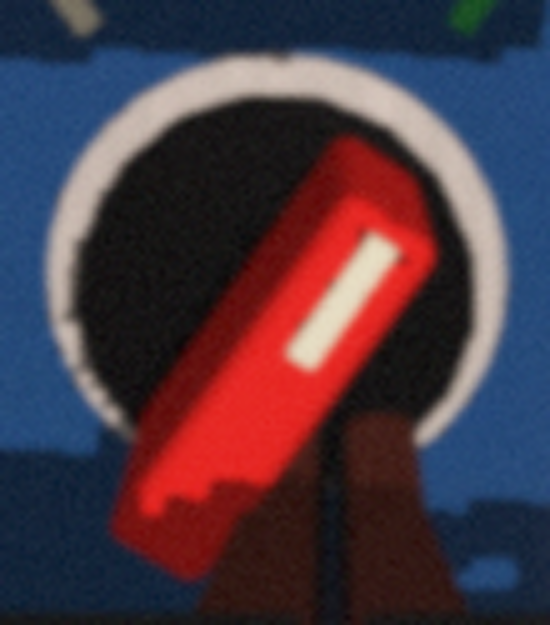

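View pics/c11.png

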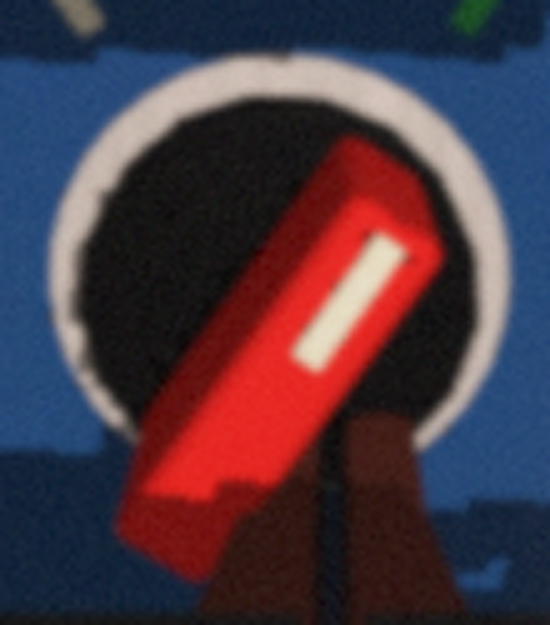

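Knob orientation did not change between c10 and c11 (white mark stays at the same angle) while force rose to 36 N, so it is on the hard stop at about 1.2 rad. Backing off.

Run:
```python
from h import *
from station import r
r.servo_line(kp(-.045,.014),speed=.06)
r.servo_line(kp(-.045,.15),speed=.12)
r.servo_line(wor(np.array([.003,-.09,.085])-.03*u_+.33*n_),RPY,speed=.2); r.wait(.3)
print(r.sense()["clock"],r.sense()["contact_force"])
s=r.snapshot("wrist");pickle.dump(s,open("w12.pkl","wb"));cv2.imwrite("pics/w12.png",cv2.resize(s["frame"][:,:,::-1],None,fx=1.5,fy=1.5))
s=r.snapshot("top");cv2.imwrite("pics/top12.png",cv2.resize(s["frame"][:,:,::-1],None,fx=1.5,fy=1.5))
```

```text
42.875 [ 0.1412477  -0.03950183 -0.68900081]
```

View pics/w12.png

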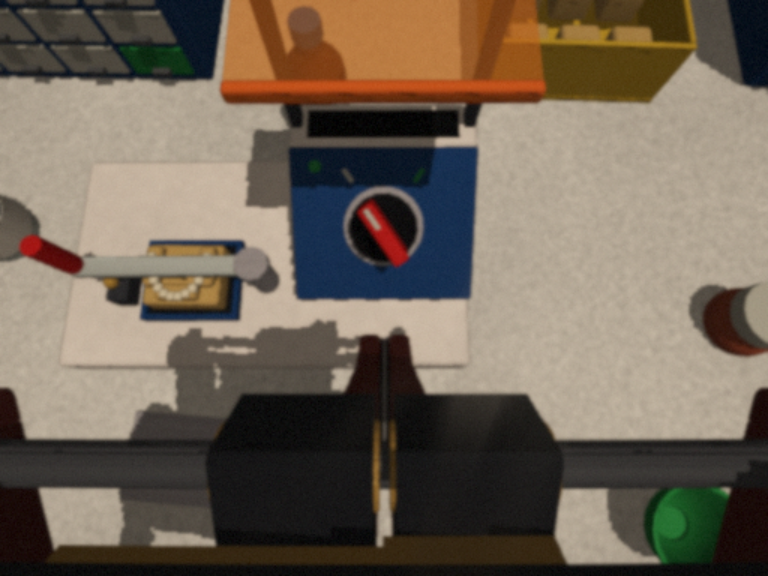

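View pics/top12.png

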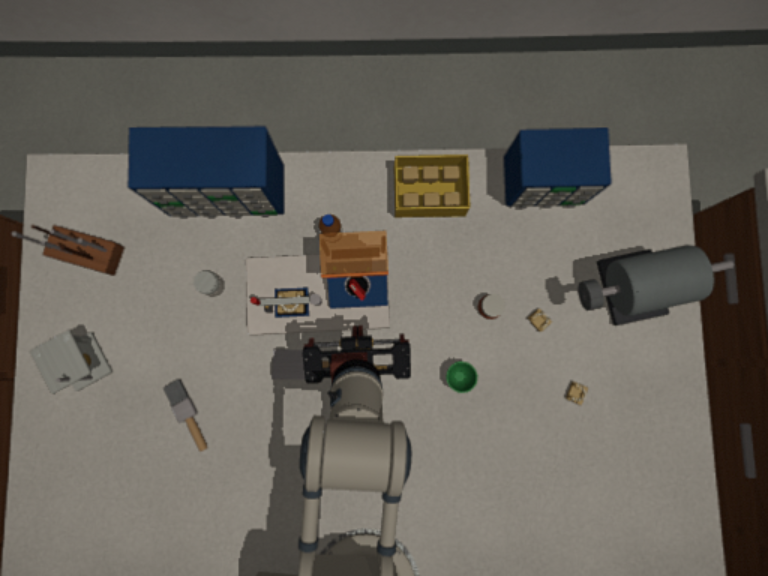

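w12 shows the knob back at rest (385,232), the keeper shut at (165,265) and the cast in the nest at (188,275) with its teeth arch to the front. The robot is clear of everything, so I'm handing in.

```bash
python3 -c "
from station import r
r.hand_in(); print(r.sense()['clock'])"
```

```text
the job is handed in; nothing more can be done
the job is handed in; nothing more can be done
```

The job is handed in, at about 43 s of the 64 s allowed; no verdict came back. I did the steps in the order you set.

- **Cast:** I picked the largest of the three sand-coloured casts and set it down in the nest. Before lowering, the wrist view showed it about 2 mm off the nest centre in y, and I corrected that. It touched down at the expected height. The pictures show it inside the lip with play all round and the front teeth towards the robot.
- **Keeper bar:** I pinched the peg and followed its arc shut, down to a commanded 0.01 rad. Afterwards the peg measured at station (-18, 120) mm, which is about 0 rad. I felt only a small force at the detent and no distinct click; that picture, and a later one still showing it shut, are the evidence that it latched.
- **Knob:** I pushed the lower end of the bar with closed fingers instead of gripping it, because the wide gripper body would have come too close to the shield. At the stop the force rose to about 37 N while the bar stayed still, at about 1.2 rad by projection. It sprang back to rest when I withdrew.
- **Bystanders:** The final top picture shows the jar, bowl, can, flask and brush where they started. The arm hid the spatula there; it lay undisturbed in a wrist picture taken before the knob step, and nothing went near it after that. The robot was clear of everything at hand-in.

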